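# Open the ink-deck bay with the orange grip

### The arm

A 6-joint arm with a two-finger parallel gripper is mounted at the origin on the work surface. World frame = base frame: x ahead of the robot, y to its left, z up, the work surface at z = 0. Lengths are in m, angles in rad, forces in N, time in s.
With the tool pointing down it reaches from about 0.4 to 0.925 m from the base axis. Payload 3.4 kg.
Tool frame: the origin (TCP) lies at the very end of the fingers, on their centre line; the grasp point (between the pads) lies 19 mm behind it; z points along the fingers, y is the direction in which the jaws open and shut (so a half turn about z gives the same grasp; the last joint's range is limited). The gripper opens to 85 mm and grips with 20 to 120 N. Pads are 22 mm wide; open, the fingers measure 114 mm over their backs; the gripper's body (76 mm by 85 mm) begins 54 mm behind the grasp point. The pads swing forward as they close: fully open they stand 13 mm farther back than shut.
Start: joints at [-1.179, 0.307, 1.506, -0, 1.328, -0.073], TCP at [0.258, -0.514, 0.231] pointing down, gripper open.
Joint ranges: [-3.12, 3.12], [-1.05, 2.28], [0.14, 2.33], [-1.42, 4.57], [0.1, 2.73], [-2.68, 2.68]. Speed limits (rad/s): [2.57, 2.57, 3.14, 3.14, 3.14, 3.14].

### API

Orientations are given as a rotation vector (axis times angle).
In Python, from rig import bot, read_camera, camera_params, ticket gives the robot as it stands. The module is installed in compiled form; this text tells all that it offers. Calls block until the motion is done:
- bot.movep(position, orientation): joint-space move of the TCP to a pose.
- bot.servo_line(position, rotation=None, feed=0.15, max_force=None): straight line of the TCP; rotation=None keeps the orientation; feed is the mean speed in m/s. With max_force (N) it stops when the force on the tool has changed by that much, and returns True; else False.
- bot.move_joints(angles): joint-space move.
- bot.gripper_to(opening, effort=None): opening from 0.0 (shut) to 1.0 (fully open); effort is the grip in N (None keeps the last); returns when the fingers have stopped.
- bot.sleep(seconds).
- bot.inverse_kinematics(position, orientation): joint angles nearest the present ones, or None.
- read_camera(name): name is "scene" or "top" or "wrist"; returns the picture (420x560x3 uint8, red, green, blue); there is no depth.
- camera_params(name): a dict with "fx", "fy", "cx", "cy" (pixels), "dist_coeffs" ([k1, k2, p1, p2, k3] as OpenCV has them; the pictures are not rectified), "R" (3x3) and "t" (3): a world point X has camera coordinates R X + t. Camera axes: x right, y down, z forward; pixel columns grow to the right and rows downward; lengths in m; the calibration is good to about 2 mm. A picture is of the moment at which its call begins: read the wrist's pose just before it. camera_params takes no time and is no camera call; for the wrist camera it gives the pose at the moment of the call.
A pose or a line that the arm cannot do raises bot.IKError and nothing moves.
- ticket.finish_job(): hands the job in, once; it reports no verdict.
Readings, each from a call of its own:
- bot.current_t(): time.
- bot.current_joint_positions(): joint angles.
- bot.current_dq(): joint speeds.
- bot.current_effort(): joint torques, N m.
- bot.current_tool_pos(): TCP position.
- bot.current_orientation(): TCP orientation.
- bot.current_force(): force on the tool from outside, world axes, zero at the start.
- bot.current_torque(): the same for the moment, N m.
- bot.current_finger_gap(): opening from 0.0 (shut) to 1.0 (fully open).
Only numpy, scipy, OpenCV 4.12 (cv2) and the standard library are available. Lean on these libraries where they do the work, as an engineer would, in place of code of your own. Each camera call takes 0.05 s, during which the arm holds its last target. There are 200 camera calls.

### The job

Open the ink-deck bay whose hatch has the orange grip: lift the hatch up out of its recess, slide it along its channels to the middle of the deck, set it down flat between the two yellow lines and let go. Leave the black-gripped hatch shut in its own recess and the white bottle standing where it is.

Things in the scene. Friction and masses are not known exactly. Their poses are not given: they have to be found in the camera images.
- orange_grip (a point): Point in the upright orange bar handle (14 mm thick in y, 44 long in x, 40 tall), 14 mm below its top. The bar stands mid-way on a loose blue hatch plate 100 (x) by 80 (y) by 6 mm, about 0.2 kg; the point is 32 mm above the plate's underside. The hatch starts in a recess 115 mm from rest along its +y or -y, axes along rest's, and sits 8 mm below the deck surface: it must rise over 8 mm to slide.
- black_grip (a point): The same point in the other hatch, alike but with a black bar handle, in the recess at the opposite end; it stays there. Both hatches run in C-channels whose flanges overhang their edges: a hatch can rise 24 mm at most from its seat (16 is a good lift) and has 6 mm play either side. The handles stand in the middle of the 80 mm gap between the flanges, whose tops are 76 mm above the bench.
- rest (a point): Middle of the fixed stainless ink deck, on its surface, 50 mm above the bench; y along the deck (sliding direction), x across, z up. Housing 400 mm (y) by 132 (x) by 76 high. Recesses 92 mm long are centred 115 mm either side along y; between them the deck is flat. Yellow lines cross it, inner edges 60 mm either side along y. A hatch set down here has its handle point 32 mm above this point.
- bottle_mid (a point): Centre of the standing white solvent bottle, 64 mm across, 120 mm tall, on the bench about 0.3 m from rest beyond one end of the deck; a bystander. A red box cutter (beyond the other end) and a screwdriver (along the far side) also lie near, both under 40 mm high.
Things that resemble listed ones, but are neither listed nor needed, are in the scene too. Leave any purple look-alike of the part that bears orange_grip alone. Several things look just like the part that bears bottle_mid: the one meant starts farthest to the robot's left.

How it is judged:
By the outcome, as a careful person would: the job done as asked, in the order asked, and still so for the second after the job is handed in, with the robot touching nothing.
It also fails if it takes over 37 s, if anything falls off the work surface, if the arm or the gripper's body presses on something with over 40 N, if the wrist force passes 120 N, or if a joint passes its speed limit or range.

## Working session

There is one attempt and no reset: what is moved stays moved. The work goes in short steps, each a Python script; the robot and the scene stay as the last script left them, time stands still between calls to the robot, and variables do not carry over. Pictures are saved under pics/ and viewed, about 8 in all and at most 12, crops included, and the job is handed in when it is done.

```bash
mkdir -p pics; python3 - <<'E'
from rig import bot, read_camera, camera_params
import cv2
for n in ("top","scene"):
    p=camera_params(n); print(n,{k:p[k] for k in p})
    cv2.imwrite(f"pics/{n}0.png",read_camera(n)[:,:,::-1])
print(bot.current_t(),bot.current_orientation())
E
```

```text
top {'fx': 425.81836508489147, 'fy': 425.81836508489147, 'cx': 272.20023090880926, 'cy': 208.76362919906634, 'dist_coeffs': array([-0.12317258,  0.        ,  0.        ,  0.        ,  0.        ]), 'R': array([[-8.70626144e-04, -9.99736275e-01,  2.29482628e-02],
       [-9.88280889e-01, -2.64271547e-03, -1.52623391e-01],
       [ 1.52643786e-01, -2.28122075e-02, -9.88017954e-01]]), 't': array([0.02577853, 0.48428599, 0.94521835])}
scene {'fx': 454.0928043152113, 'fy': 454.0928043152113, 'cx': 278.5661130803396, 'cy': 211.4750198197639, 'dist_coeffs': array([-0.09363741,  0.        ,  0.        ,  0.        ,  0.        ]), 'R': array([[-0.12728452,  0.9917376 ,  0.01597444],
       [ 0.57195164,  0.08654616, -0.81570895],
       [-0.81035176, -0.09469052, -0.57824193]]), 't': array([ 0.01935816, -0.22343226,  1.64913667])}
0.1 [-3.05498715e+00 -7.24640253e-01  4.13087995e-04]
```

View pics/top0.png

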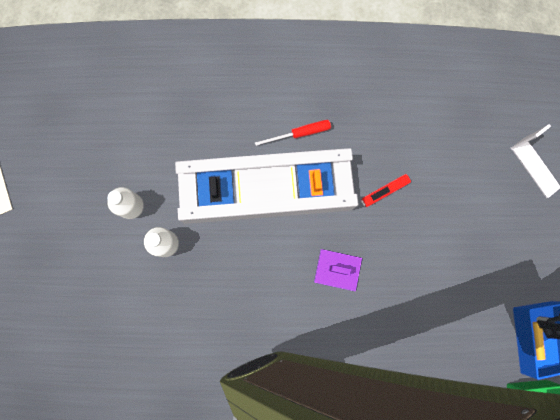

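View pics/scene0.png

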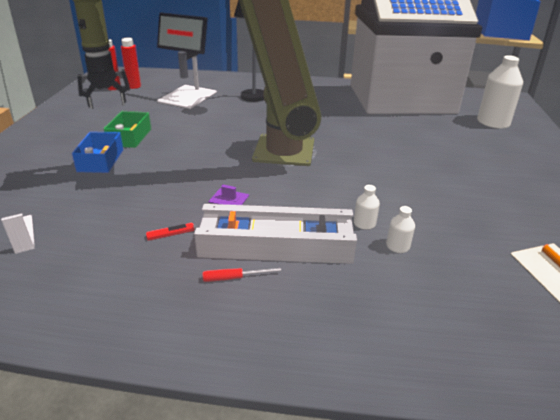

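The top view shows the deck centred near (266,185). The orange grip is at (317,182) on the -y side, the black grip at (214,188), and the purple decoy at (340,270). The bottles are at (125,203) and (161,242), with the leftmost being the one meant. The scene view agrees with all of this.

```bash
cat > h.py <<'E'
import numpy as np, cv2
from rig import bot, read_camera, camera_params
def ray(p,uv,z):
    K=np.array([[p["fx"],0,p["cx"]],[0,p["fy"],p["cy"]],[0,0,1]])
    n=cv2.undistortPoints(np.float64(uv).reshape(-1,1,2),K,p["dist_coeffs"]).reshape(-1,2)
    d=np.c_[n,np.ones(len(n))]@p["R"]; c=-p["R"].T@p["t"]
    return c+d*((np.asarray(z)-c[2])/d[:,2])[:,None]
def blob(im,lo,hi,box=None):
    m=cv2.inRange(cv2.cvtColor(im,cv2.COLOR_RGB2HSV),np.array(lo),np.array(hi))
    if box:
        k=np.zeros_like(m); x0,y0,x1,y1=box; k[y0:y1,x0:x1]=255; m&=k
    c=max(cv2.findContours(m,cv2.RETR_EXTERNAL,cv2.CHAIN_APPROX_NONE)[0],key=cv2.contourArea)
    return c.reshape(-1,2).astype(float)
def rect(P): return cv2.minAreaRect(P[:,:2].astype(np.float32)*1000)
E
python3 - <<'E'
from h import *
im=cv2.imread("pics/top0.png")[:,:,::-1].copy(); p=camera_params("top")
for n,a in dict(housing=((0,0,150),(179,60,255),(165,140,365,230),.076),orange=((8,150,120),(22,255,255),(290,150,350,210),.088),black=((0,0,0),(179,255,50),(200,165,232,210),.088),bottle=((0,0,110),(179,60,255),(100,180,150,225),.06)).items():
    c=blob(im,*a[:3]); print(n,len(c),c.mean(0).round(1),rect(ray(p,c,a[3])))
E
```

```text
housing 476 [264.6 183.7] ((536.2835083007812, 41.204620361328125), (138.5052947998047, 404.6929931640625), 4.75078821182251)
orange 65 [315.7 182.2] ((536.0313720703125, -68.84149932861328), (56.129852294921875, 23.616579055786133), 5.100944519042969)
black 52 [216.4 188.5] ((523.459716796875, 153.2296600341797), (47.2017936706543, 17.57993507385254), 1.096462368965149)
bottle 214 [125.8 202.5] ((495.98577880859375, 363.6390380859375), (101.9912109375, 119.17044067382812), 0.29123303294181824)
```

```bash
cat >> h.py <<'E'
from scipy.spatial.transform import Rotation as Ro
def ori(a):
    "tool down, jaw axis along deck y (deck yaw a); half turn chosen nearest the present joints"
    best=None
    for s in (1,-1):
        y=s*np.array([-np.sin(a),np.cos(a),0]); z=np.array([0,0,-1.])
        r=Ro.from_matrix(np.c_[np.cross(y,z),y,z]).as_rotvec()
        q=bot.inverse_kinematics([.53,-.07,.2],r)
        if q is not None:
            d=abs(q[5])
            if best is None or d<best[0]: best=(d,r)
    return best[1]
E
python3 - <<'E'
from h import *
r=ori(np.radians(4.2)); print(r)
bot.movep([.53,-.0,.30],r)
print(bot.current_t(),bot.current_joint_positions(),bot.current_tool_pos())
p=camera_params("wrist"); im=read_camera("wrist"); print(-p["R"].T@p["t"],p["R"])
np.save("w1.npy",p,allow_pickle=True); cv2.imwrite("pics/w1.png",im[:,:,::-1])
E
```

```text
[3.13948274 0.11511961 0.        ]
2.2 [-8.08489232e-02  1.97176668e-01  1.48574668e+00 -4.10767857e-04
  1.45890470e+00  1.41751938e+00] [ 0.5299983  -0.00075712  0.29984463]
[0.61281958 0.00675025 0.44200157] [[ 7.20476830e-02 -9.97400837e-01  8.37651189e-04]
 [-9.43217316e-01 -6.78606234e-02  3.25170771e-01]
 [-3.24268755e-01 -2.42178877e-02 -9.45654941e-01]]
```

View pics/w1.png

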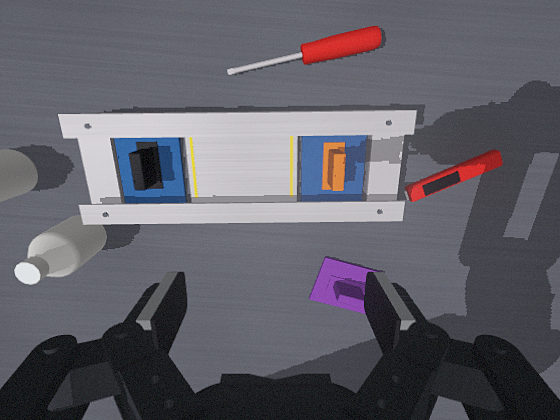

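The wrist view shows the flange screws at (88,126), (389,123), (105,214) and (380,212). The orange bar is at about (334,166) and the yellow lines at x≈194 and 292. The rows between the hatches are clear.

```bash
python3 - <<'E'
from h import *
p=np.load("w1.npy",allow_pickle=True).item(); im=cv2.imread("pics/w1.png")[:,:,::-1].copy()
S=ray(p,[(88,126),(389,123),(380,212),(105,214)],.076); print(S.round(4))
print("ctr",S.mean(0).round(4)); d=(S[0]+S[3]-S[1]-S[2])[:2]; print("yaw",np.degrees(np.arctan2(-d[0],d[1])), [np.degrees(np.arctan2(-e[0],e[1])) for e in (S[0]-S[1],S[3]-S[2])])
for n,box in (("L",(185,135,205,205)),("R",(285,135,298,205))):
    c=blob(im,(24,60,80),(36,255,255),box); P=ray(p,c,.05); print(n,c.mean(0),rect(P))
c=blob(im,(5,120,60),(22,255,255),(300,130,380,205)); print("or",c.min(0),c.max(0))
for z in(.076+.012,.048): print(z,rect(ray(p,c,z)))
cv2.imwrite("pics/w1c.png",cv2.resize(im[120:220,80:420,::-1],None,fx=2.3,fy=2.3,interpolation=cv2.INTER_CUBIC)[:,:])
cv2.imwrite("pics/w1o.png",cv2.resize(im[130:205,295:375,::-1],None,fx=8,fy=8,interpolation=cv2.INTER_CUBIC))
E
```

```text
[[ 0.5726  0.2154  0.076 ]
 [ 0.6006 -0.1233  0.076 ]
 [ 0.4946 -0.1326  0.076 ]
 [ 0.4675  0.2076  0.076 ]]
ctr [0.5338 0.0418 0.076 ]
yaw 4.640569157492395 [np.float64(4.726279596054592), np.float64(4.555208499566951)]
L [193.04918033 166.5       ] ((528.3718872070312, 104.55744934082031), (75.39535522460938, 3.9444878101348877), 4.642842769622803)
R [290.99173554 165.24793388] ((538.6360473632812, -19.060596466064453), (75.30476379394531, 2.6108274459838867), 5.026182651519775)
or [322. 142.] [345. 190.]
0.088 ((549.031982421875, -65.1614761352539), (55.47220230102539, 25.04803466796875), 4.628166675567627)
0.048 ((541.8243408203125, -73.28707885742188), (61.740203857421875, 27.878305435180664), 4.628152847290039)
```

View pics/w1o.png

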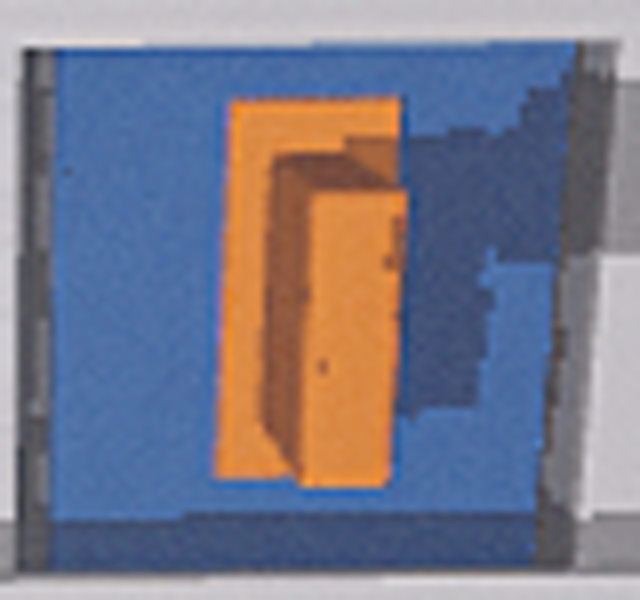

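The crop shows the bar's top face centred at (339,172), sitting on a wider orange foot.

```bash
python3 - <<'E'
from h import *
p=np.load("w1.npy",allow_pickle=True).item()
g=ray(p,[(339,172.3)],.088)[0]; a=np.radians(4.64)
rest=np.array([.5337,.0422]); e=rest+.115*np.array([np.sin(a),-np.cos(a)]); print(g,e)
assert np.linalg.norm(g[:2]-e)<.008
x,y=(g[:2]+e)/2
r=ori(a); bot.gripper_to(.5,40)
bot.movep([x,y,.13],r)
print("hit",bot.servo_line([x,y,.058],r,feed=.08,max_force=12),bot.current_tool_pos())
bot.gripper_to(0,60)
print(bot.current_t(),bot.current_finger_gap(),bot.current_force())
cv2.imwrite("pics/w2.png",read_camera("wrist")[:,:,::-1])
E
```

```text
[ 0.542964   -0.07224635  0.088     ] [ 0.5430029 -0.0724231]
hit False [ 0.54344434 -0.07243666  0.05842543]
4.925 0.15490992186582808 [-0.78253595 -0.29302917  4.1877806 ]
```

View pics/w2.png

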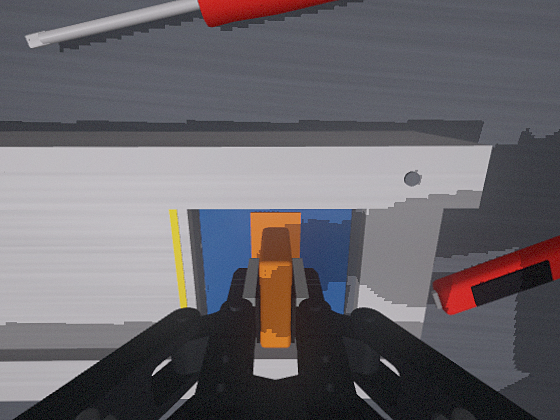

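The pads hold the orange bar at (275,300), and the gap of about 13 mm matches its 14 mm thickness. Next I lift it 16 mm and slide it.

```bash
python3 - <<'E'
from h import *
a=np.radians(4.64); rest=np.array([.5337,.0422]); r=bot.current_orientation()
p0=np.array(bot.current_tool_pos()); z=p0[2]
print("lift",bot.servo_line([p0[0],p0[1],z+.016],feed=.04,max_force=25),bot.current_tool_pos(),bot.current_force())
if bot.current_tool_pos()[2]>z+.012:
    print("slide",bot.servo_line([*rest,z+.016],feed=.06,max_force=20),bot.current_tool_pos(),bot.current_force(),bot.current_finger_gap())
print(z,bot.current_t())
cv2.imwrite("pics/w3.png",read_camera("wrist")[:,:,::-1])
E
```

```text
lift False [ 0.54356971 -0.07244273  0.07484302] [ 0.06469513  0.1942736  -1.38584001]
slide False [0.53375195 0.0419232  0.07467251] [ 0.25580759  0.04580491 -1.61284441] 0.14908321549290393
0.05869350233181295 7.6083
```

View pics/w3.png

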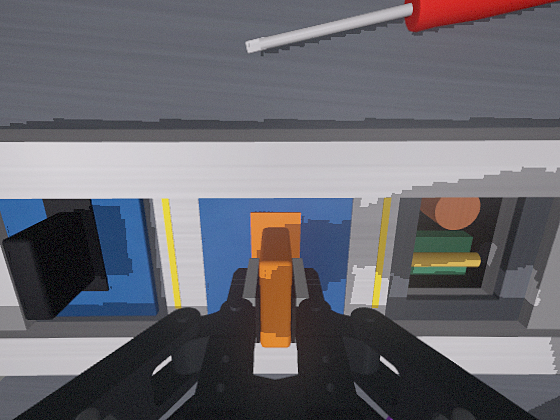

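The hatch is held up between the yellow lines (blue x 198–352, lines at 170 and 383), and the bay on the right is open. Now I lower it, release and retreat.

```bash
python3 - <<'E'
from h import *
p=np.array(bot.current_tool_pos())
print("down",bot.servo_line([.5337,.0422,.0655],feed=.025,max_force=6),bot.current_tool_pos(),bot.current_force())
bot.gripper_to(.45); q=bot.current_tool_pos()
bot.servo_line([q[0],q[1],.14],feed=.08)
bot.servo_line([.53,.0,.30],feed=.2); bot.sleep(.3)
print(bot.current_t(),bot.current_tool_pos(),bot.current_force())
p=camera_params("wrist"); im=read_camera("wrist"); np.save("w4.npy",p,allow_pickle=True)
cv2.imwrite("pics/w4.png",im[:,:,::-1]); cv2.imwrite("pics/top4.png",read_camera("top")[:,:,::-1])
E
```

```text
down True [0.53396613 0.0420966  0.06668981] [-0.47519348  0.02751377  4.40455378]
10.7417 [5.29630392e-01 2.01825309e-04 2.99042390e-01] [ 0.24505259 -0.20752551  0.45980024]
```

View pics/w4.png

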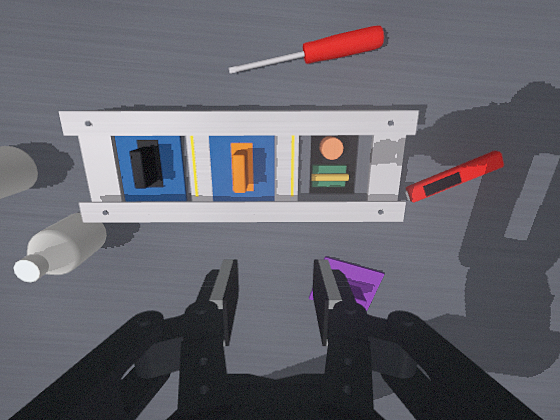

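The hatch sits centrally between the lines (plate x 209–275, lines at 194 and 292). The black hatch and the bottles look unchanged. I'll check the numbers, then hand in.

```bash
python3 - <<'E'
from h import *
from rig import ticket
p=np.load("w4.npy",allow_pickle=True).item(); im=cv2.imread("pics/w4.png")[:,:,::-1].copy()
c=blob(im,(100,100,40),(125,255,255),(200,125,285,215)); P=ray(p,c,.056)
print(rect(P))
a=np.radians(4.64); s=(P[:,:2]-[.5337,.0422])@[-np.sin(a),np.cos(a)]; print("edges along deck",s.min(),s.max())
t0=cv2.imread("pics/top0.png"); t4=cv2.imread("pics/top4.png")
for n,b in (("bottle",(105,185,145,220)),("black",(200,170,232,205))):
    x0,y0,x1,y1=b; print(n,cv2.absdiff(t0,t4)[y0:y1,x0:x1].mean())
ok=s.min()>-.055 and s.max()<.055
print(ok, bot.current_t())
if ok: ticket.finish_job()
E
```

```text
((530.671875, 43.35279083251953), (80.7486801147461, 77.73880767822266), 4.635684967041016)
edges along deck -0.03747847403866769 0.040263653413398506
bottle 10.662619047619048
black 9.366964285714285
True 10.8417
the job is handed in; nothing more can be done
```

I opened the orange-gripped bay and handed the job in at about 10.8 s. I lifted the hatch 16 mm, slid it to mid-deck, lowered it until it touched, let go and backed the arm away.

**Last checks:**
- **Orange hatch:** its edges measure -37 mm and +40 mm along the deck from the middle, inside the ±60 mm lines. It is turned 4.64°, the same as the deck. I took its height from the contact stop on lowering (TCP 8 mm above the grasp height, as a flat hatch should be) and did not measure it separately.
- **Forces:** the tool force readings I took stayed under 5 N, and the lift and slide finished without reaching their force limits.
- **Black hatch and bottle:** in the last wrist picture the black hatch looks unmoved. The bottles, of which only part of the leftmost is in view, look unmoved too.
- **Inconclusive check:** comparing the top view before and after gave average differences of about 9–11 grey levels around the bottle and the black hatch. I expected less. I did not view that later picture or find the cause; it may be the arm's shadow or image noise. The arm never went near the bottle.

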